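# Nip a block in the setting vice with the inner feed knob only

## Task

Lay the pale wood block lengthwise on the steel bed of the green setting vice, between the fence and the sprung jaw pad, then turn only the small red inner knob clockwise until the pad nips the block against the fence with a light hold of about 10 newtons, and let go. The black dial ring under the knob is already set and must not be turned, the nip must never exceed 20 newtons, and the other things on the bench stay where they are.

Things in the scene. Friction and masses are not known exactly. Their poses are not given: they have to be found in the camera images.
- vice: Green setting vice, fixed to the bench; base 300 x 84 mm, origin: centre of its underside. Its x axis runs lengthwise from the fence end (-x) to the knob end (+x), z up. The end with the knobs is a green housing, x = 60 to 150 mm, 78 mm wide, 62 mm high; the dial ring and the knob stand on it about a vertical axis at x = 105 mm, y = 0.
- bed (a point): Point on the steel bed where the block's centre comes when it lies against the fence: 12 mm above the bench, at x = -55 mm, y = 0 of the vice. The bed is 60 mm wide, flat and open at both sides; it starts at the fence face (x = -120 mm). The block has only to lie between fence and pad: the advancing pad slides it home to the fence.
- gland (a point): Fixed mouth (x = 50 mm, 34 mm up) from which the jaw comes: a steel quill, then a sprung plunger with a steel pad 40 wide, 30 high. At the start the pad face stands at x = 16 to 26 mm (not measured), leaving the 130 mm block 6 to 16 mm to spare. The spring yields 1 mm per 4 N; an orange band 2.5 mm wide on the plunger at the quill's mouth is just swallowed at 10 N.
- fence: Green fence with a steel face, fixed on the vice at the end away from the knob, 70 mm wide, 40 mm high above the bed. Origin: at the foot of its steel face, on the bed, at x = -120 mm of the vice; the block lies on its +x side.
- workpiece: Pale wood block, 130 (its x axis) x 45 (y) x 40 mm (z), loose. Origin: centre of its underside.
- knob_top (a point): Centre of the top of the small red round feed knob: 26 mm across, 24 mm tall, top 102.5 mm above the bench, foot 1 mm above the dial ring. Clockwise from above drives the jaw to the fence, 10 mm per rad; at least 1.9 rad to the stop. It stays where left. Turning it takes 0.20 N m of friction more; held still after a small turn, the moment felt is about the nip's share alone: 0.01 N m per N.
- ring_mark (a point): Yellow mark near the rim of the black graduated dial ring round the knob's axis, 34 mm from that axis. The ring is 74 mm across, 14 mm thick, its flat top 77.5 mm above the bench, just below the knob. It turns almost freely (0.004 N m), so a fingertip rubbing on it drags it round. It drives nothing.
- screwdriver_1: Yellow-handled screwdriver, 175 x 28 x 27 mm, lying at the back of the bench; bystander, leave alone. Origin: on its underside.
- wood_block_3: Wide wood block, 180 x 70 x 35 mm, lying at the back left; bystander, leave alone. Origin: on its underside.
- glue_bottle: Yellow glue bottle with a red nozzle, 60 mm across, 180 mm tall, standing at the back right; bystander, leave alone. Origin: on its underside.
- tape_measure: Yellow tape measure, 80 x 31 x 66 mm, standing at the back; bystander, leave alone. Origin: on its underside.
- try_square: Try square with a wooden stock, 176 x 120 x 23 mm, lying at the back right; bystander, leave alone. Origin: on its underside.
- block_plane: Red metal hand plane, 168 x 52 x 71 mm, standing on the right; bystander, leave alone. Origin: on its underside.

How it is judged (in metres and radians):
On the way, in this order (a step that is already met when the one before it is completed fails the run):
1. the block lies on the bed between fence and pad, let go (x of workpiece in the frame of vice between -0.062 and -0.035 m and y of workpiece in the frame of vice between -0.012 and 0.012 m and z of workpiece in the frame of vice below 0.016 m and angle between workpiece's own z axis and vertical below 0.1 rad and angle between the x axis of workpiece and the x axis of vice, either way round below 0.14 rad and contact force between the fingers and workpiece below 0.2 N), for 0.2 s.
2. the block is nipped against the fence by the jaw alone, with at least 6 N (all of step 1 and contact force between workpiece and fence above 6 N), for 0.2 s.
At the end, for the whole second after the job is handed in: The block lies flat lengthwise on the vice's bed (its centre within 12 mm of the bed's centre line, turned less than 8 degrees from it), pressed against the fence with 6 to 15 N by the jaw alone, at rest and untouched; the dial ring's mark is within 4 mm of where it was (all of step 2 and contact force between workpiece and fence below 15 N and distance of ring_mark from where it was at the start of the episode below 0.004 m and linear speed of workpiece below 0.01 m/s).
It fails at once if the dial ring is turned: its mark moves more than 4 mm (distance of ring_mark from where it was at the start of the episode above 0.004 m).
It fails at once if the block is pressed against the fence with more than 20 N (contact force between workpiece and fence above 20 N).
It fails at once if another thing on the bench is shifted more than 30 mm (distance of any of screwdriver_1, wood_block_3, glue_bottle, tape_measure, try_square, block_plane from where it was at the start of the episode above 0.03 m).
It also fails if it takes over 72 s, if anything falls off the work surface, if the arm or the gripper's body presses on something with over 40 N, if the wrist force passes 120 N, or if a joint passes its speed limit or range.

## Robot

A 6-joint arm with a two-finger parallel gripper is mounted at the origin on a cart in front of the work surface, level with it; the furniture and walls round the work are solid. World frame = base frame: x ahead of the robot, y to its left, z up, the work surface at z = 0. Lengths are in m, angles in degrees, forces in N, time in s.
With the tool pointing down it reaches from about 0.4 to 0.825 m from the base axis. Payload 7 kg.
Tool frame: the origin (TCP) lies midway between the tips of the shut fingers; the grasp point (between the pads) lies 19 mm behind it; z points along the fingers, y is the line along which they close (so a half turn about z gives the same grasp; the last joint's range is limited). The gripper opens to 88 mm and grips with 3 to 60 N. Pads are 19 mm wide; open, the fingers measure 130 mm over their backs; the gripper's body (78 mm by 193 mm) begins 47 mm behind the grasp point.
Start: joints at [-58.207, 20.546, 0.682, 0, -70.136, -16.507], TCP at [0.178, -0.651, 0.227] pointing down, gripper open.
Joint ranges: [-176.03, 176.03], [-82.01, 121.73], [-58.28, 71.71], [-173.87, 95.51], [-174.79, -0.11], [-173.66, 173.66]. Speed limits (degrees/s): [136.94, 136.94, 172.46, 180, 180, 180].

## Interface

Orientations are given as [roll, pitch, yaw] about the fixed x, y, z axes, in that order (R = Rz(yaw) Ry(pitch) Rx(roll)).
In Python, from plant import ctrl gives the robot as it stands. The module is installed in compiled form; this text tells all that it offers.
- The arm moves only by the tool send_rows, never from a script. Its argument "plan" is a list that holds one entry, the list of rows, each a list of 6 numbers: the shift along the tool's x, y, z in cm, then the turn, a rotation vector about the tool's x, y, z in degrees. A call has 1 to 8 rows; each row is the pose to reach, as a shift and turn from the pose commanded when the call began, along the tool's axes at that moment; what a row does not reach only later rows make up. A row lasts 1/12 s, in which the tool goes at most 41.7 mm and 7.16 degrees, less where a joint would pass 70% of its speed; a pose out of reach is approached as far as the arm can. A call with a gripper value outside its range is refused whole. "fingers" is the opening, from 0 (shut) to 1 (fully open), set as the call begins (left out, the last holds). The fingers move at their own pace and stop on an object; the grip force is fixed at half the most. Time passes only in rows, so rows that repeat a pose let the fingers close. It gives the time, the measured TCP pose, the force, the opening and the grip force at its end, in the units of the state.
- ctrl.get_obs(): the state, without advancing time (a new reading comes with each control period).
- ctrl.snapshot(name): name is "side" or "top"; returns a dict with "img" (384x512x3 uint8, red, green, blue), "K" (3x3 intrinsics, pixels), "pose" (4x4, takes a point from camera to world coordinates). Camera axes: x right, y down, z forward; pixel columns grow to the right and rows downward; lengths in m; the calibration is good to about 2 mm. A picture is of the moment at which its call begins. There is no depth.
- ctrl.close_job(): hands the job in; it is judged then, once.
The state is a dict: "clock": time; "joint_pos": joint angles; "qvel": joint speeds; "tau": joint torques, N m; "tool_pos": TCP position; "orientation": TCP orientation; "force": force on the tool from outside, world axes, zero at the start; "moment": the same for the moment, N m; "opening": finger opening in m; "gripper_force": force on a finger pad.
Only numpy, scipy, OpenCV 4.12 (cv2) and the standard library are available. Lean on these libraries where they do the work, as an engineer would, in place of code of your own. Each camera call takes 0.05 s, during which the arm holds its last target. There are 200 camera calls.

## Working session

There is one attempt and no reset: what is moved stays moved. The work goes in short steps, Python scripts to look and compute and a tool call to move; the robot and the scene stay as the last step left them, time stands still between calls to the robot, and variables do not carry over. Pictures are saved under pics/ and viewed, at most 10 in all, crops included, and the job is handed in when it is done.

Besides the shell and the picture viewer there is one more tool, called after "Call:" as name([rows], argument=value, ...), one row to a line, values as JSON. send_rows: Moves the arm, as the interface text tells. Its arguments: {"type":"object","properties":{"plan":{"type":"array","items":{"type":"array","items":{"type":"array","items":{"type":"number"}}}},"fingers":{"type":"number"}},"required":["plan"]}

```bash
mkdir -p pics
python3 - <<'E'
from plant import ctrl
import cv2,numpy as np
for n in("top","side"):
    s=ctrl.snapshot(n); cv2.imwrite(f"pics/{n}0.png",s["img"][:,:,::-1]); print(n,s["K"].round(1).tolist(),s["pose"].round(4).tolist())
print(ctrl.get_obs())
E
```

```text
top [[386.9, 0.0, 260.0], [0.0, 386.9, 187.4], [0.0, 0.0, 1.0]] [[-0.0682, -0.9741, 0.2155, 0.4182], [-0.9977, 0.0675, -0.0106, -0.0128], [-0.0043, -0.2157, -0.9765, 1.2162], [0.0, 0.0, 0.0, 1.0]]
side [[407.8, 0.0, 257.4], [0.0, 407.8, 194.0], [0.0, 0.0, 1.0]] [[0.9998, -0.0129, -0.0156, 0.658], [0.0092, -0.3962, 0.9181, -1.1996], [-0.018, -0.9181, -0.396, 0.5994], [0.0, 0.0, 0.0, 1.0]]
{'clock': 0.1, 'joint_pos': array([-5.82059621e+01,  2.05869283e+01,  6.39976807e-01, -1.80835844e-02,
       -7.01349089e+01, -1.65069793e+01]), 'qvel': array([ 0.01188272, -0.1653781 ,  0.14114609,  0.10830493,  0.10201266,
       -0.0335971 ]), 'tau': array([-1.42232984e-03, -5.84163952e+01,  2.93753654e+01,  7.01563954e+00,
        1.02106258e-02, -5.25510745e-05]), 'tool_pos': array([ 0.17783577, -0.65071188,  0.22572707]), 'orientation': array([ 1.79916683e+02, -6.96130382e-03, -1.64719093e+02]), 'force': array([ 0.62251469, -0.61007318,  1.32781505]), 'moment': array([-0.0098365 , -0.03119149,  0.0023939 ]), 'gripper_force': 0.0, 'opening': 0.08757880415465193}
```

View pics/top0.png

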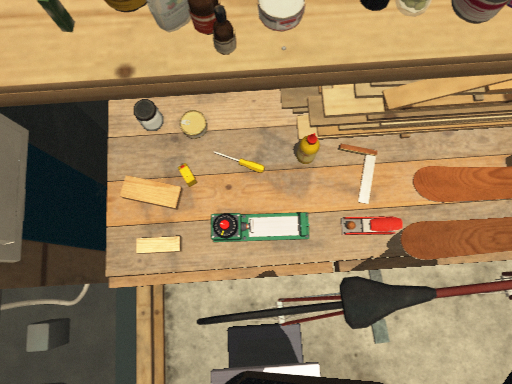

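View pics/side0.png

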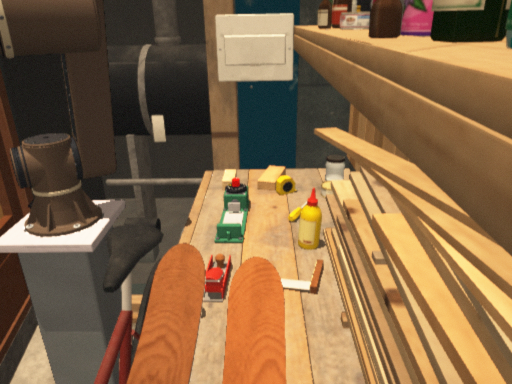

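Run:
```python
import cv2
i=cv2.imread("pics/top0.png"); c=cv2.resize(i[195:265,120:320],None,fx=4,fy=4,interpolation=cv2.INTER_CUBIC); cv2.imwrite("pics/c1.png",c)
```

```text
(no output)
```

View pics/c1.png

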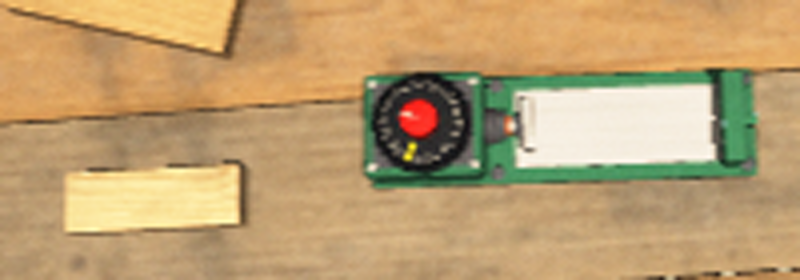

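```bash
cat > h.py <<'E'
import numpy as np
from plant import ctrl
K=np.array([[386.9,0,260],[0,386.9,187.4],[0,0,1]])
P=np.array([[-0.0682,-0.9741,0.2155,0.4182],[-0.9977,0.0675,-0.0106,-0.0128],[-0.0043,-0.2157,-0.9765,1.2162]])
def w(u,v,z,x0=120,y0=195,f=4):
    d=P[:,:3]@np.linalg.solve(K,[x0+(u+.5)/f-.5,y0+(v+.5)/f-.5,1])
    return P[:,3]+d*(z-P[2,3])/d[2]
def proj(p):
    c=P[:,:3].T@(np.array(p)-P[:,3]); q=K@c/c[2]; return (q[:2]-[120,195]+.5)*4-.5
E
python3 - <<'E'
from h import *
b=[w(*p,.04) for p in((65,173),(240,163),(240,226),(66,233))]
for p in b:print(p.round(4))
print('blk',np.mean(b,0).round(4), [np.linalg.norm(b[i]-b[i-1]).round(4) for i in range(4)])
e=(b[0]+b[3]-b[1]-b[2]); print('yaw',np.degrees(np.arctan2(e[1],e[0])))
print('knob',w(417,118,.1025),'ring',w(422,122,.0775),'mark',w(411,151,.0775))
h=[w(*p,.062) for p in((365,75),(482,72),(482,178),(368,183))];print('house',np.mean(h,0),np.round(h,4))
f=[w(*p,.052) for p in((722,70),(742,70),(742,163),(722,163))];print('fence',np.mean(f,0),np.round(f,4))
print('bedR',w(713,127,.012),'base', w(755,72,.01),w(757,176,.01))
E
```

```text
[0.5475 0.3604 0.04  ]
[0.546  0.2278 0.04  ]
[0.4987 0.2289 0.04  ]
[0.5025 0.3596 0.04  ]
blk [0.5237 0.2942 0.04  ] [np.float64(0.045), np.float64(0.1326), np.float64(0.0472), np.float64(0.1307)]
yaw 88.8465203467664
knob [0.56281411 0.08661859 0.1025    ] ring [0.56284889 0.08531031 0.0775    ] mark [0.54205956 0.09442154 0.0775    ]
house [0.56125888 0.08513461 0.062     ] [[0.6032 0.1278 0.062 ]
 [0.5994 0.0397 0.062 ]
 [0.5201 0.0442 0.062 ]
 [0.5223 0.1288 0.062 ]]
fence [ 0.55439502 -0.14611185  0.052     ] [[ 0.59   -0.1418  0.052 ]
 [ 0.5889 -0.1569  0.052 ]
 [ 0.5188 -0.1504  0.052 ]
 [ 0.5199 -0.1354  0.052 ]]
bedR [ 0.55168048 -0.13515373  0.012     ] base [ 0.59279971 -0.17216272  0.01      ] [ 0.51165784 -0.16597035  0.01      ]
```

Call:
send_rows([
  [[-38.4,25.9,0,0,0,-40],[-38.4,25.9,0,0,0,-40],[-38.4,25.9,0,0,0,-40],[-38.4,25.9,0,0,0,-40],[-38.4,25.9,0,0,0,-40],[-38.4,25.9,0,0,0,-40],[-38.4,25.9,0,0,0,-40],[-38.4,25.9,0,0,0,-40]],
], fingers=1)

```text
clock: 0.77
tool_pos: [0.3961, -0.3966, 0.2264]
orientation: [180.0, 0.0, -124.7]
force: [0.6, -0.2, 0.3]
opening: 0.0879
gripper_force: 0.0
```

```bash
cat >> h.py <<'E'
from scipy.spatial.transform import Rotation as R
def rel(p,yaw,quiet=0):
    o=ctrl.get_obs(); Q=R.from_euler('xyz',o['orientation'],degrees=True)
    s=Q.inv().apply(np.array(p)-o['tool_pos'])*100
    t=(Q.inv()*R.from_euler('xyz',[180,0,yaw],degrees=True)).as_rotvec(degrees=True)
    print('at',o['tool_pos'].round(4),o['orientation'].round(2),'t',round(o['clock'],2),'F',o['force'].round(1),'M',o['moment'].round(3),'op',round(o['opening'],4),'J6',o['joint_pos'][5].round(1),'vmax',abs(o['qvel']).max().round(1))
    print('row',s.round(2).tolist(),t.round(2).tolist())
E
python3 -c "
from h import *
rel([.524,.294,.15],-91.15)
print('pad',w(535,125,.049),'origin est .5582 -.0189')"
```

```text
at [ 0.3961 -0.3966  0.2264] [ 1.7998e+02  1.0000e-02 -1.2469e+02] t 0.77 F [ 0.6 -0.2  0.3] M [-0.027 -0.067  0.062] op 0.0879 J6 -9.7 vmax 53.0
row [-64.06, 28.79, 7.66] [0.01, 0.01, -33.54]
pad [0.55832709 0.00263561 0.049     ] origin est .5582 -.0189
```

Call:
send_rows([
  [[-64,28.8,0,0,0,-33.5],[-64,28.8,0,0,0,-33.5],[-64,28.8,0,0,0,-33.5],[-64,28.8,0,0,0,-33.5],[-64,28.8,0,0,0,-33.5],[-64,28.8,0,0,0,-33.5],[-64,28.8,0,0,0,-33.5],[-64,28.8,0,0,0,-33.5]],
])

```text
clock: 1.43
tool_pos: [0.4557, -0.0687, 0.2267]
orientation: [-180.0, 0.0, -91.2]
force: [1.0, 0.1, -0.2]
opening: 0.0876
gripper_force: 0.0
```

```bash
python3 -c "
from h import *
rel([.524,.294,.15],-91.15)"
```

```text
at [ 0.4557 -0.0687  0.2267] [-1.7998e+02  1.0000e-02 -9.1210e+01] t 1.43 F [ 1.   0.1 -0.2] M [-0.022 -0.078  0.019] op 0.0876 J6 -17.2 vmax 62.3
row [-36.4, -6.06, 7.68] [-0.02, 0.01, -0.06]
```

Call:
send_rows([
  [[-36.4,-6.1,0,0,0,0],[-36.4,-6.1,0,0,0,0],[-36.4,-6.1,0,0,0,0],[-36.4,-6.1,0,0,0,0],[-36.4,-6.1,0,0,0,0],[-36.4,-6.1,0,0,0,0],[-36.4,-6.1,0,0,0,0],[-36.4,-6.1,0,0,0,0]],
])

```text
clock: 2.1
tool_pos: [0.5177, 0.2589, 0.2264]
orientation: [180.0, -0.0, -91.2]
force: [0.4, -0.7, -0.8]
opening: 0.0874
gripper_force: 0.0
```

Call:
send_rows([
  [[-3.4,-0.5,6,0,0,0],[-3.4,-0.5,6,0,0,0],[-3.4,-0.5,10,0,0,0],[-3.4,-0.5,13,0,0,0],[-3.4,-0.5,13,0,0,0],[-3.4,-0.5,13,0,0,0]],
])

```text
clock: 2.6
tool_pos: [0.5231, 0.2898, 0.0954]
orientation: [179.8, -0.2, -91.2]
force: [0.9, 0.4, 0.7]
opening: 0.0876
gripper_force: 0.0
```

```bash
python3 -c "
from h import *
rel([.524,.294,.013],-91.15)
import cv2
i=ctrl.snapshot('top')['img'][195:265,120:320,::-1]; cv2.imwrite('pics/c2.png',cv2.resize(i,None,fx=4,fy=4,interpolation=cv2.INTER_CUBIC))"
```

```text
at [0.5231 0.2898 0.0954] [179.85  -0.19 -91.2 ] t 2.6 F [0.9 0.4 0.7] M [ 0.108  0.026 -0.012] op 0.0876 J6 -48.9 vmax 3.2
row [-0.44, -0.11, 8.24] [0.15, -0.19, -0.05]
```

View pics/c2.png

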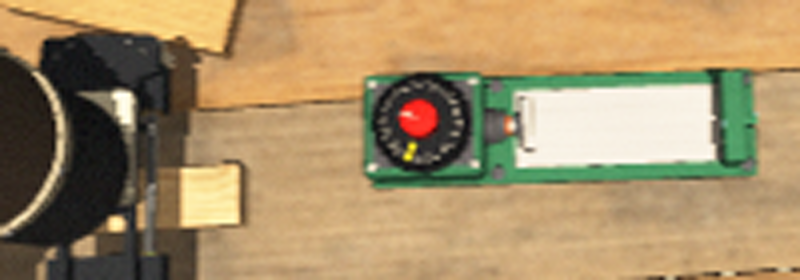

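Call:
send_rows([
  [[-0.4,-0.1,3,0,0,0],[-0.4,-0.1,6,0,0,0],[-0.4,-0.1,8.2,0,0,0],[-0.4,-0.1,8.2,0,0,0],[-0.4,-0.1,8.2,0,0,0]],
])

```text
clock: 3.07
tool_pos: [0.5258, 0.2951, 0.0163]
orientation: [-179.9, 0.0, -91.2]
force: [0.5, 0.5, 1.4]
opening: 0.0875
gripper_force: 0.0
```

Call:
send_rows([
  [[0,0,0,0,0,0],[0,0,0,0,0,0],[0,0,0,0,0,0],[0,0,0,0,0,0],[0,0,0,0,0,0],[0,0,0,0,0,0],[0,0,0,0,0,0],[0,0,0,0,0,0]],
], fingers=0)

```text
clock: 3.73
tool_pos: [0.5249, 0.2947, 0.0147]
orientation: [-180.0, -0.0, -91.2]
force: [-1.5, 0.3, 2.9]
opening: 0.0446
gripper_force: 30.0
```

Call:
send_rows([
  [[0,0,-3,0,0,0],[0,0,-6,0,0,0],[0,0,-11,0,0,0],[0,0,-15,0,0,0],[0,0,-15,0,0,0],[0,0,-15,0,0,0],[0,0,-15,0,0,0],[0,0,-15,0,0,0]],
])

```text
clock: 4.4
tool_pos: [0.524, 0.2941, 0.1631]
orientation: [179.9, -0.1, -91.2]
force: [-0.5, -0.3, -1.4]
opening: 0.0447
gripper_force: 30.0
```

```bash
python3 -c "
from h import *
rel([.556,-.0713,.16],-92.4)
import cv2
i=ctrl.snapshot('top')['img'][150:300,60:260,::-1]; cv2.imwrite('pics/c3.png',cv2.resize(i,None,fx=4,fy=4,interpolation=cv2.INTER_CUBIC))"
```

```text
at [0.524  0.2941 0.1631] [ 1.7989e+02 -8.0000e-02 -9.1230e+01] t 4.4 F [-0.5 -0.3 -1.4] M [-0.004  0.132 -0.016] op 0.0447 J6 -49.1 vmax 0.9
row [36.46, -3.99, 0.35] [0.11, -0.08, 1.17]
```

View pics/c3.png

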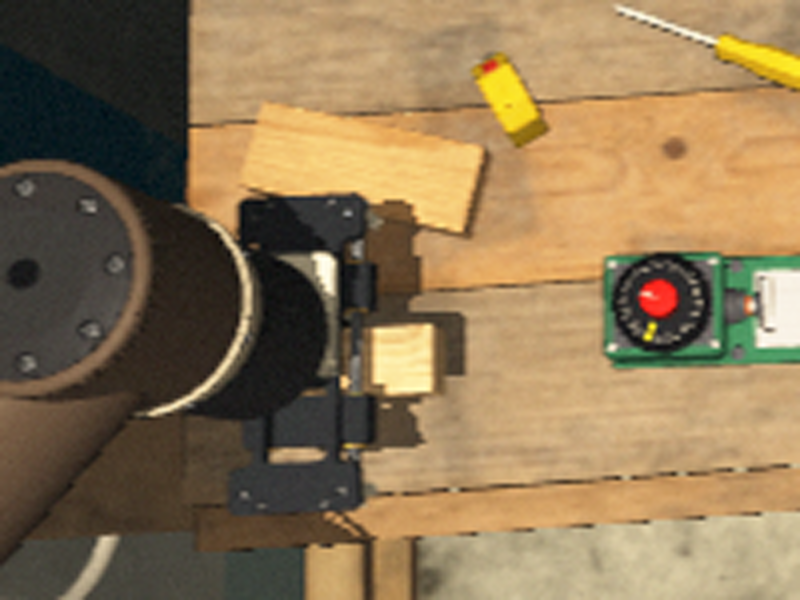

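```bash
python3 -c "
from h import *
for p in((434,324),(440,394)): print(w(*p,.188,60,150))"
```

```text
[0.54458558 0.22775603 0.188     ]
[0.49820984 0.22459668 0.188     ]
```

Call:
send_rows([
  [[36.5,-4,0,0,0,1.2],[36.5,-4,0,0,0,1.2],[36.5,-4,0,0,0,1.2],[36.5,-4,0,0,0,1.2],[36.5,-4,0,0,0,1.2],[36.5,-4,0,0,0,1.2],[36.5,-4,0,0,0,1.2],[36.5,-4,0,0,0,1.2]],
])

```text
clock: 5.12
tool_pos: [0.5532, -0.0394, 0.1631]
orientation: [179.9, -0.0, -92.4]
force: [0.1, 0.1, -1.8]
opening: 0.0448
gripper_force: 30.0
```

Call:
send_rows([
  [[0,0,0,0,0,0],[0,0,0,0,0,0],[0,0,0,0,0,0],[0,0,0,0,0,0]],
])

```text
clock: 5.45
tool_pos: [0.5539, -0.0367, 0.1637]
orientation: [179.9, -0.0, -92.4]
force: [0.5, 0.1, -1.6]
opening: 0.0449
gripper_force: 30.0
```

```bash
python3 -c "
from h import *
rel([.556,-.0713,.066],-92.4)
import cv2
i=ctrl.snapshot('top')['img'][165:275,190:340,::-1]; cv2.imwrite('pics/c4.png',cv2.resize(i,None,fx=5,fy=5,interpolation=cv2.INTER_CUBIC))"
```

```text
at [ 0.5539 -0.0367  0.1637] [ 1.7992e+02 -2.0000e-02 -9.2380e+01] t 5.45 F [ 0.5  0.1 -1.6] M [ 0.056  0.055 -0.002] op 0.0449 J6 -18.8 vmax 0.9
row [3.44, -0.37, 9.77] [0.08, -0.02, 0.02]
```

View pics/c4.png

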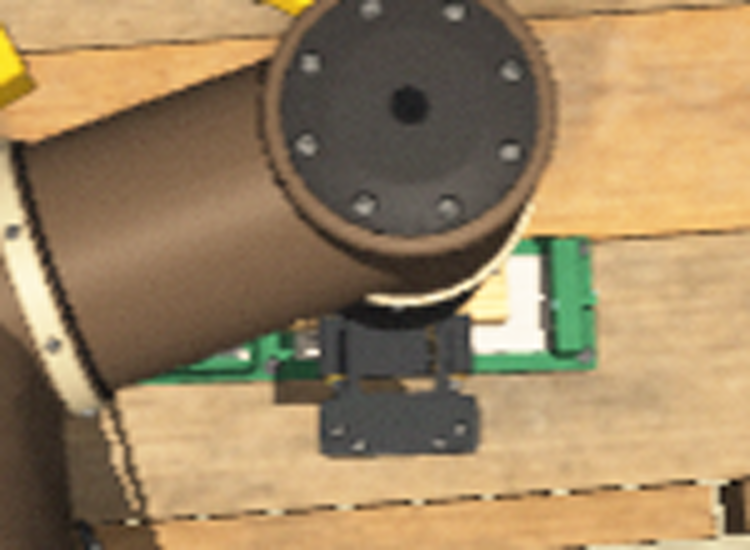

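Call:
send_rows([
  [[3.3,-0.3,0,0,0,0],[3.3,-0.3,4,0,0,0],[3.3,-0.3,7,0,0,0],[3.3,-0.3,8.9,0,0,0],[3.3,-0.3,8.9,0,0,0],[3.3,-0.3,8.9,0,0,0],[3.3,-0.3,8.9,0,0,0]],
])

```text
clock: 6.08
tool_pos: [0.557, -0.0696, 0.0769]
orientation: [-179.9, -0.0, -92.3]
force: [-0.3, 0.1, -1.1]
opening: 0.0445
gripper_force: 30.0
```

```bash
python3 -c "
from h import *
rel([.556,-.0700,.0275],-92.4)
import cv2
a=[]
i=ctrl.snapshot('top')['img'][200:260,230:330,::-1]; a=cv2.resize(i,None,fx=8,fy=8,interpolation=cv2.INTER_CUBIC)[:,:800]
cv2.imwrite('pics/c5.png',a)"
```

```text
at [ 0.557  -0.0696  0.0769] [-1.799e+02 -1.000e-02 -9.230e+01] t 6.08 F [-0.3  0.1 -1.1] M [0.075 0.048 0.003] op 0.0445 J6 -15.2 vmax 1.0
row [0.05, 0.1, 4.94] [-0.1, -0.01, 0.1]
```

View pics/c5.png

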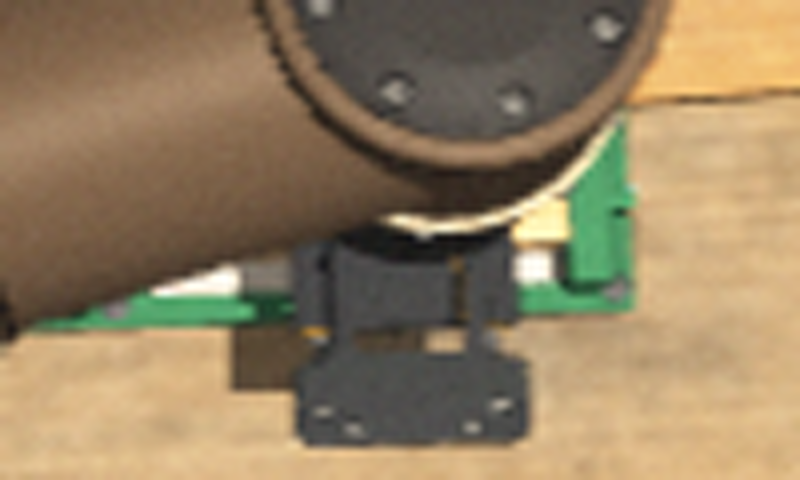

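```bash
python3 -c "
from h import *
print(w(569,225,.102,230,200,8),w(569,265,.052,230,200,8),w(530,243,.102,230,200,8),w(530,282,.012,230,200,8),w(540,315,.01,230,200,8))
d=np.array([.0419,.9991]);print('fence face at x offset',w(569,265,.052,230,200,8)[:2]-np.array([.5582,-.0189])@np.eye(2))"
```

```text
[ 0.53737334 -0.13375309  0.102     ] [ 0.52775155 -0.13781605  0.052     ] [ 0.53187939 -0.11917268  0.102     ] [ 0.52599802 -0.12643278  0.012     ] [ 0.51320764 -0.12936268  0.01      ]
fence face at x offset [-0.03044845 -0.11891605]
```

Call:
send_rows([
  [[0,0,2,0,0,0],[0,0,4,0,0,0],[0,0,4.6,0,0,0],[0,0,4.9,0,0,0],[0,0,4.95,0,0,0],[0,0,4.95,0,0,0]],
])

```text
clock: 6.63
tool_pos: [0.5567, -0.0703, 0.0273]
orientation: [-179.9, 0.0, -92.4]
force: [0.9, 0.3, -1.9]
opening: 0.0446
gripper_force: 30.0
```

```bash
python3 -c "
from h import *
rel([.556,-.0700,.0267],-92.4)"
```

```text
at [ 0.5567 -0.0703  0.0273] [-1.799e+02  1.000e-02 -9.239e+01] t 6.63 F [ 0.9  0.3 -1.9] M [ 0.017  0.089 -0.049] op 0.0446 J6 -15.2 vmax 0.2
row [-0.02, 0.07, 0.06] [-0.1, 0.01, 0.01]
```

Call:
send_rows([
  [[0,0,0,0,0,0],[0,0,0,0,0,0],[0,0,0,0,0,0],[0,0,0,0,0,0],[0,0,0,0,0,0],[0,0,0,0,0,0]],
], fingers=1)

```text
clock: 7.13
tool_pos: [0.5559, -0.0704, 0.0262]
orientation: [-180.0, 0.0, -92.4]
force: [-0.4, -0.0, 0.0]
opening: 0.0791
gripper_force: 0.0
```

Call:
send_rows([
  [[0,0,-3,0,0,0],[0,0,-6,0,0,0],[0,0,-10,0,0,0],[0,0,-14,0,0,0],[0,0,-15,0,0,0],[0,0,-15,0,0,0]],
])

```text
clock: 7.63
tool_pos: [0.5582, -0.0703, 0.1806]
orientation: [-179.6, 0.1, -92.4]
force: [0.5, 0.9, 0.3]
opening: 0.0875
gripper_force: 0.0
```

```bash
python3 -c "
from h import *
rel([.5627,.0862,.150],-92.4)"
```

```text
at [ 0.5582 -0.0703  0.1806] [-1.7956e+02  6.0000e-02 -9.2390e+01] t 7.63 F [0.5 0.9 0.3] M [ 0.026  0.126 -0.01 ] op 0.0875 J6 -15.2 vmax 4.0
row [-15.65, 0.22, 3.08] [-0.44, 0.06, 0.01]
```

Call:
send_rows([
  [[-4,0.2,0,0,0,0],[-8,0.2,0,0,0,0],[-12,0.2,0,0,0,0],[-15.6,0.2,3,0,0,0],[-15.6,0.2,3,0,0,0],[-15.6,0.2,3,0,0,0],[-15.6,0.2,3,0,0,0],[-15.6,0.2,3,0,0,0]],
])

```text
clock: 8.3
tool_pos: [0.5605, 0.0848, 0.1462]
orientation: [-180.0, -0.0, -92.4]
force: [-0.0, -0.4, 0.6]
opening: 0.0875
gripper_force: 0.0
```

```bash
python3 -c "
from h import *
rel([.5627,.0862,.085],-92.4)
import cv2
a=cv2.resize(ctrl.snapshot('top')['img'][190:265,205:320,::-1],(690,450),interpolation=cv2.INTER_CUBIC)
cv2.imwrite('pics/c6.png',a)"
```

```text
at [0.5605 0.0848 0.1462] [-1.800e+02 -1.000e-02 -9.244e+01] t 8.3 F [-0.  -0.4  0.6] M [ 0.025  0.046 -0.029] op 0.0875 J6 -30.8 vmax 0.6
row [-0.16, -0.22, 6.12] [-0.0, -0.01, -0.04]
```

View pics/c6.png

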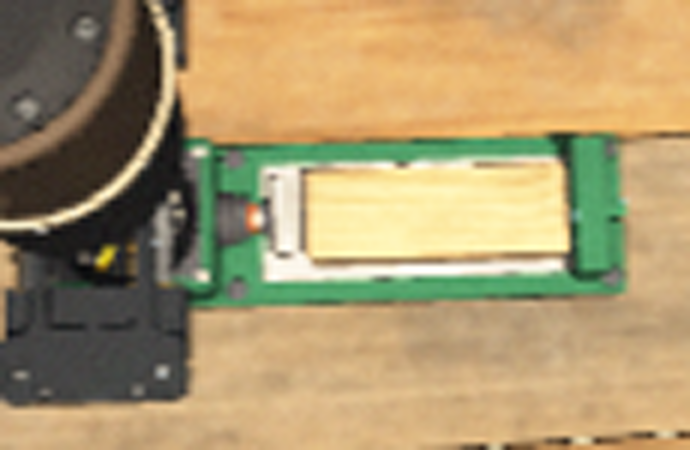

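Call:
send_rows([
  [[-0.15,-0.2,2,0,0,0],[-0.15,-0.2,4,0,0,0],[-0.15,-0.2,5.5,0,0,0],[-0.15,-0.2,6.0,0,0,0],[-0.15,-0.2,6.0,0,0,0],[-0.15,-0.2,6.0,0,0,0]],
])

```text
clock: 8.85
tool_pos: [0.563, 0.0863, 0.0869]
orientation: [-180.0, 0.0, -92.5]
force: [0.4, -0.3, -0.1]
opening: 0.0877
gripper_force: 0.0
```

```bash
python3 -c "
from h import *
rel([.5627,.0862,.085],-92.4)"
```

```text
at [0.563  0.0863 0.0869] [-179.96    0.    -92.46] t 8.85 F [ 0.4 -0.3 -0.1] M [ 0.012  0.048 -0.025] op 0.0877 J6 -30.9 vmax 0.8
row [0.02, 0.03, 0.19] [-0.04, 0.0, -0.06]
```

Call:
send_rows([
  [[0,0,0.1,0,0,0],[0,0,0.1,0,0,0],[0,0,0.1,0,0,0],[0,0,0.1,0,0,0],[0,0,0.1,0,0,0],[0,0,0.1,0,0,0],[0,0,0.1,0,0,0],[0,0,0.1,0,0,0]],
], fingers=0)

```text
clock: 9.52
tool_pos: [0.5624, 0.087, 0.0851]
orientation: [180.0, -0.0, -92.4]
force: [0.4, -0.1, -0.1]
opening: 0.0399
gripper_force: 0.0
```

```bash
cat > m.py <<'E'
from h import *
M=[];F=[]
for k in range(4):
    s=ctrl.snapshot('top'); o=ctrl.get_obs(); M.append(o['moment']);F.append(o['force'])
np.save('last.npy',s['img'])
print('M',np.mean(M,0).round(3),'F',np.mean(F,0).round(1)); rel([.5627,.0862,.085],-92.4)
E
python3 m.py
```

```text
M [-0.292 -0.719  0.003] F [ 1.9 -1.  -1.4]
at [0.5635 0.087  0.0852] [-1.7988e+02  1.0000e-02 -9.2390e+01] t 9.72 F [ 2.8 -2.4 -4.6] M [-0.96  -1.015 -0.068] op 0.0256 J6 -30.9 vmax 0.4
row [0.08, 0.08, 0.02] [-0.12, 0.01, 0.01]
```

Call:
send_rows([
  [[0,0,0,0,0,0],[0,0,0,0,0,0],[0,0,0,0,0,0],[0,0,0,0,0,0]],
])

```text
clock: 10.05
tool_pos: [0.5635, 0.087, 0.0852]
orientation: [-179.9, 0.0, -92.4]
force: [5.0, -2.7, -3.3]
opening: 0.0252
gripper_force: 30.0
```

```bash
python3 m.py
```

```text
M [-0.571 -1.586 -0.071] F [ 4.9 -1.9 -3.2]
at [0.5635 0.0869 0.0852] [-1.799e+02  2.000e-02 -9.241e+01] t 10.25 F [ 5.6 -1.9 -3.7] M [-0.586 -1.579 -0.085] op 0.0251 J6 -30.9 vmax 0.1
row [0.08, 0.08, 0.02] [-0.1, 0.01, -0.01]
```

Call:
send_rows([
  [[0,0,0,0,0,3],[0,0,0,0,0,6],[0,0,0,0,0,9],[0,0,0,0,0,12],[0,0,0,0,0,15],[0,0,0,0,0,15],[0,0,0,0,0,15],[0,0,0,0,0,15]],
])

```text
clock: 10.92
tool_pos: [0.5633, 0.087, 0.0852]
orientation: [-179.9, 0.0, -107.3]
force: [5.0, -1.0, -3.2]
opening: 0.0249
gripper_force: 30.0
```

```bash
python3 m.py
```

```text
M [-0.458 -1.742 -0.059] F [ 5.4 -1.2 -2.8]
at [0.5632 0.087  0.0852] [-1.7993e+02  4.0000e-02 -1.0729e+02] t 11.12 F [ 5.2 -0.9 -2.7] M [-0.446 -1.765 -0.074] op 0.0249 J6 -45.8 vmax 0.1
row [0.09, 0.03, 0.02] [-0.08, 0.03, -14.89]
```

```bash
cat > b.py <<'E'
import cv2,numpy as np
def band(im): # RGB full
    c=im[215:240,238:262].astype(float); s=np.clip(c[...,0]-c[...,2]-40,0,None)*(c[...,0]>150)*(c[...,1]<190)
    y,x=np.mgrid[:25,:24]; 
    return s.sum().round(),((s*x).sum()/s.sum()+238).round(2),((s*y).sum()/s.sum()+215).round(2)
for im in (cv2.imread('pics/top0.png')[:,:,::-1],np.load('last.npy')):
    print('band',band(im)); print(im[226,240:262].sum(1)//3)
E
python3 b.py
```

```text
band (np.float64(490.0), np.float64(246.4), np.float64(225.48))
[ 86  87 107  94 101 110 142 210 211 116 136 210 218 216 237 237 238 236
 236 237 236 237]
band (np.float64(1121.0), np.float64(251.32), np.float64(225.04))
[ 93 100 115 110 191 208 127 163 225 227 130 204 241 231 173 128 191 217
 219 220 220 219]
```

Call:
send_rows([
  [[0,0,0,0,0,3],[0,0,0,0,0,6],[0,0,0,0,0,9],[0,0,0,0,0,12],[0,0,0,0,0,15],[0,0,0,0,0,15],[0,0,0,0,0,15],[0,0,0,0,0,15]],
])

```text
clock: 11.78
tool_pos: [0.563, 0.0872, 0.0852]
orientation: [-180.0, 0.1, -122.2]
force: [5.1, -0.3, -2.6]
opening: 0.0253
gripper_force: 30.0
```

```bash
python3 m.py; python3 b.py|tail -2
```

```text
M [-0.068 -1.751  0.015] F [ 5.3 -0.8 -3. ]
at [0.563  0.0871 0.0852] [-1.7996e+02  5.0000e-02 -1.2225e+02] t 11.98 F [ 5.4 -0.2 -3.2] M [-0.074 -1.78  -0.01 ] op 0.0253 J6 -60.7 vmax 0.1
row [0.09, -0.02, 0.02] [-0.05, 0.04, -29.85]
[ 92  95 115 109 193 237 209 124 157 223 227 118 192 242 224 131 189 219
 217 220 221 221]
```

Call:
send_rows([
  [[0,0,0,0,0,3],[0,0,0,0,0,6],[0,0,0,0,0,9],[0,0,0,0,0,10],[0,0,0,0,0,10],[0,0,0,0,0,10],[0,0,0,0,0,10]],
])

```text
clock: 12.57
tool_pos: [0.5628, 0.0872, 0.0852]
orientation: [-180.0, 0.1, -132.2]
force: [5.5, 0.7, -3.1]
opening: 0.0252
gripper_force: 30.0
```

```bash
python3 m.py; python3 b.py|tail -2
```

```text
M [ 0.402 -1.74   0.097] F [ 5.1  0.3 -3. ]
at [0.5628 0.0872 0.0852] [-1.7998e+02  5.0000e-02 -1.3224e+02] t 12.77 F [ 5.7  0.6 -3.1] M [ 0.407 -1.765  0.103] op 0.0254 J6 -70.7 vmax 0.1
row [0.08, -0.06, 0.02] [-0.03, 0.04, -39.84]
[ 95  93 116 108 194 238 207 118 119 198 228 180 138 210 244 225 185 219
 218 220 220 220]
```

```bash
python3 -c "
import cv2,numpy as np
a=cv2.imread('pics/top0.png')[212:240,236:311];b=np.load('last.npy')[212:240,236:311,::-1]
f=lambda i:cv2.resize(i,(750,280),interpolation=cv2.INTER_CUBIC)
cv2.imwrite('pics/c7.png',np.vstack([f(a),f(b)]))"
```

```text
(no output)
```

View pics/c7.png

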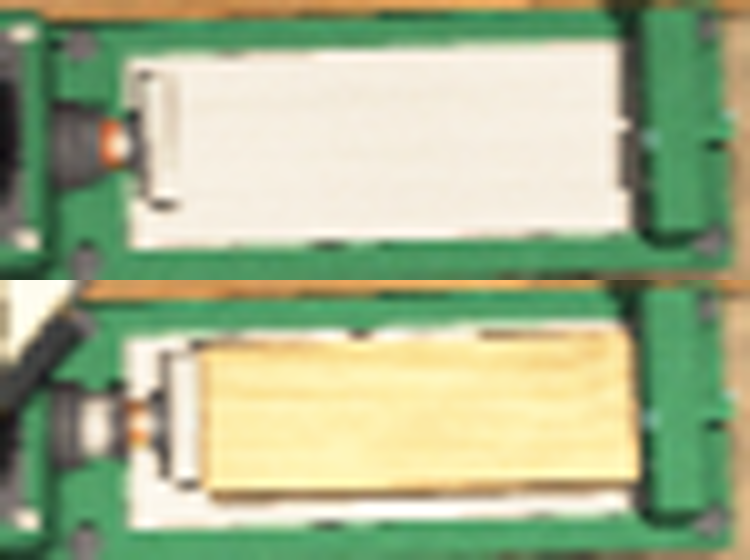

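Call:
send_rows([
  [[0,0,0,0,0,0],[0,0,0,0,0,0],[0,0,0,0,0,0],[0,0,0,0,0,0],[0,0,0,0,0,0],[0,0,0,0,0,0]],
], fingers=1)

```text
clock: 13.27
tool_pos: [0.5621, 0.0868, 0.085]
orientation: [180.0, -0.0, -132.4]
force: [1.2, -0.2, -0.2]
opening: 0.0597
gripper_force: 0.0
```

```bash
python3 m.py; python3 b.py|tail -2
```

```text
M [ 0.019  0.01  -0.002] F [-0.1  0.1 -0.2]
at [0.5623 0.0869 0.085 ] [ 1.8000e+02 -1.0000e-02 -1.3241e+02] t 13.47 F [ 0.2 -0.1 -0.5] M [ 0.024  0.005 -0.008] op 0.0755 J6 -70.9 vmax 0.1
row [0.03, -0.07, 0.0] [0.01, -0.01, -40.01]
[ 92  95 114 105 196 239 208 122 118 197 227 180 135 210 245 224 188 219
 218 220 221 221]
```

Call:
send_rows([
  [[-0.17,0,0,0,0,-7],[-0.17,0,0,0,0,-14],[-0.17,0,0,0,0,-21],[-0.17,0,0,0,0,-28],[-0.17,0,0,0,0,-35],[-0.17,0,0,0,0,-40],[-0.17,0,0,0,0,-40],[-0.17,0,0,0,0,-40]],
])

```text
clock: 14.13
tool_pos: [0.5635, 0.0882, 0.0851]
orientation: [180.0, 0.0, -92.6]
force: [0.3, -0.1, 0.6]
opening: 0.0877
gripper_force: 0.0
```

```bash
sed -i 's/.5627,.0862,.085/.5635,.0880,.085/' m.py; python3 m.py
```

```text
M [0.064 0.095 0.03 ] F [ 0.1  0.1 -0.4]
at [0.5635 0.0881 0.0851] [180.    -0.   -92.51] t 14.33 F [ 0.2  0.  -0.3] M [0.034 0.099 0.018] op 0.0877 J6 -31.1 vmax 0.5
row [0.01, -0.0, 0.01] [0.0, -0.0, -0.11]
```

Regrip, measure baseline.

Call:
send_rows([
  [[0,0,0,0,0,0],[0,0,0,0,0,0],[0,0,0,0,0,0],[0,0,0,0,0,0],[0,0,0,0,0,0],[0,0,0,0,0,0],[0,0,0,0,0,0],[0,0,0,0,0,0]],
], fingers=0)

```text
clock: 15.0
tool_pos: [0.5636, 0.0882, 0.0851]
orientation: [180.0, -0.0, -92.4]
force: [0.2, -0.5, 0.3]
opening: 0.0398
gripper_force: 0.0
```

Call:
send_rows([
  [[0,0,0,0,0,0],[0,0,0,0,0,0],[0,0,0,0,0,0],[0,0,0,0,0,0],[0,0,0,0,0,0],[0,0,0,0,0,0],[0,0,0,0,0,0],[0,0,0,0,0,0]],
])

```text
clock: 15.67
tool_pos: [0.5637, 0.0882, 0.0851]
orientation: [-180.0, 0.0, -92.4]
force: [1.7, -0.6, -0.3]
opening: 0.0254
gripper_force: 30.0
```

```bash
python3 m.py
```

```text
M [-0.143 -0.406 -0.002] F [ 1.6 -0.6 -0.8]
at [0.5636 0.0882 0.0851] [-179.99    0.    -92.41] t 15.87 F [ 1.9 -0.1 -1.1] M [-0.138 -0.449 -0.022] op 0.0246 J6 -31.0 vmax 0.1
row [0.02, 0.01, 0.01] [-0.01, 0.0, -0.01]
```

Call:
send_rows([
  [[0,0,0,0,0,1],[0,0,0,0,0,2],[0,0,0,0,0,3],[0,0,0,0,0,3],[0,0,0,0,0,3],[0,0,0,0,0,3],[0,0,0,0,0,3],[0,0,0,0,0,3]],
])

```text
clock: 16.53
tool_pos: [0.5637, 0.0882, 0.0851]
orientation: [-180.0, 0.0, -95.4]
force: [1.9, -1.1, -1.8]
opening: 0.0254
gripper_force: 30.0
```

```bash
python3 m.py; python3 b.py|tail -2
```

```text
M [-0.275 -0.843  0.103] F [ 2.2 -0.7 -1.6]
at [0.5636 0.0882 0.0851] [-179.99    0.    -95.41] t 16.73 F [ 2.3 -1.2 -1.3] M [-0.261 -0.837  0.101] op 0.0255 J6 -34.0 vmax 0.1
row [0.02, 0.01, 0.01] [-0.01, 0.0, -3.01]
[ 92  95 115 107 194 238 230 185 111 177 217 181 124 207 244 217 184 218
 218 219 220 220]
```

```bash
cat > o.py <<'E'
import cv2,numpy as np
for im in (cv2.imread('pics/top0.png')[:,:,::-1],np.load('last.npy')):
    c=im[220:232,243:253].astype(int); s=np.clip(c[...,0]-c[...,2]-25,0,None)
    s[c[...,1]>c[...,0]]=0
    print(s.sum()); print(s[3:10])
E
python3 o.py
```

```text
965
[[ 0  0  0  0  0  0  0  5  2  7]
 [ 0  0  0 74 84  0  0  6  3  9]
 [ 0  0  0 95 77  8  0  4  6 10]
 [ 0  0  0 91 49  9  0  0  9  8]
 [ 0  0  0 93 81  7  0  0 11  4]
 [ 0  0  0 35 63  8  0  0 12  3]
 [ 0  0  0  0  0  0  0  0 10  0]]
941
[[ 0  0  0  0  0  0 13 13  0  0]
 [ 0  6 11  8  0  9 79 62  0  0]
 [ 0  5  6  9  0  1 99 78  0  0]
 [ 0 10  0  1  4  0 89 46  0  0]
 [ 0  9  0  4  3  1 98 69  4  0]
 [ 0  5  8  9  1  0 60 54  0  0]
 [ 0  0  0  0  0  0 10  0  4  0]]
```

Call:
send_rows([
  [[0,0,0,0,0,1],[0,0,0,0,0,2],[0,0,0,0,0,3],[0,0,0,0,0,3],[0,0,0,0,0,3],[0,0,0,0,0,3],[0,0,0,0,0,3],[0,0,0,0,0,3]],
])

```text
clock: 17.4
tool_pos: [0.5636, 0.0882, 0.0851]
orientation: [-180.0, 0.0, -98.4]
force: [4.3, -0.9, -2.2]
opening: 0.0251
gripper_force: 30.0
```

```bash
python3 m.py; python3 b.py|tail -2; python3 o.py|tail -8
```

```text
M [-0.338 -1.237  0.135] F [ 3.6 -0.9 -1.4]
at [0.5636 0.0882 0.0851] [-179.99    0.    -98.41] t 17.6 F [ 4.  -1.2 -2. ] M [-0.312 -1.229  0.15 ] op 0.025 J6 -37.0 vmax 0.1
row [0.02, 0.01, 0.01] [-0.01, 0.0, -6.01]
[ 95  97 116 109 194 238 231 188 118 148 207 205 120 200 244 221 183 217
 220 220 220 220]
1125
[[  0   0   0   0   0   0  13  15   0   0]
 [  0   4  12  11   2  12 107  92   0   0]
 [  0   8   5   7   3   1 105  74   2   0]
 [  0   8   0   0   3   0 115  56   4   0]
 [  0   9   0   3   4   0 104  89   3   0]
 [  0   5  11   9   3   0  78  81   0   0]
 [  0   0   0   0   0   0   9   0   4   0]]
```

Call:
send_rows([
  [[0,0,0,0,0,1],[0,0,0,0,0,2],[0,0,0,0,0,3],[0,0,0,0,0,3],[0,0,0,0,0,3],[0,0,0,0,0,3],[0,0,0,0,0,3],[0,0,0,0,0,3]],
])

```text
clock: 18.27
tool_pos: [0.5636, 0.0882, 0.0851]
orientation: [-180.0, 0.0, -101.4]
force: [5.3, -1.6, -1.6]
opening: 0.025
gripper_force: 30.0
```

```bash
python3 m.py; python3 b.py|tail -2; python3 o.py|tail -8
```

```text
M [-0.399 -1.552  0.108] F [ 4.2 -0.9 -2.1]
at [0.5637 0.0882 0.0851] [-1.7999e+02  1.0000e-02 -1.0141e+02] t 18.47 F [ 4.6 -0.5 -1.1] M [-0.399 -1.583  0.108] op 0.025 J6 -40.0 vmax 0.1
row [0.02, 0.01, 0.01] [-0.01, 0.01, -9.01]
[ 95 100 117 106 196 238 237 207 127 155 223 228 125 196 238 214 185 217
 218 221 219 221]
1095
[[  0   0   0   0   0   0  12  12   0   0]
 [  0   4  13  12   5   0  87  89   0   0]
 [  0   7   5   2   9   0 114  72   7   0]
 [  0   6   0   0   8   0  95  36   0   0]
 [  0  10   0   0   9   0 110  82   6   0]
 [  0   4   8   7   5   0  96 100   0   0]
 [  0   0   0   0   0   0   3   0   1   1]]
```

```bash
cat > t.py <<'E'
import numpy as np,cv2,sys
from h import *
M=[];I=[]
for k in range(5):
    s=ctrl.snapshot('top'); I.append(s['img'].astype(np.float32).mean(2)); M.append(ctrl.get_obs()['moment'][2])
L=ctrl.get_obs(); im=np.mean(I,0); np.save('last.npy',s['img'])
try: H=list(np.load('hist.npy'))
except Exception: H=[]
H.append(im); np.save('hist.npy',H)
def ph(a,b,r): 
    y0,y1,x0,x1=r; return round(cv2.phaseCorrelate(a[y0:y1,x0:x1].copy(),b[y0:y1,x0:x1].copy(),cv2.createHanningWindow((x1-x0,y1-y0),cv2.CV_32F))[0][0],3)
print('Mz',np.mean(M).round(3),'yaw',L['orientation'][2].round(2),'t',L['clock'].round(2),'F',L['force'].round(1))
print('block shift',ph(H[0],im,(215,238,255,306)),'bed ref',ph(H[0],im,(210,246,296,312)))
print('quill',im[223:230,240:258].mean(0).round(0).tolist()); print('fence',im[220:232,296:304].mean(0).round(0).tolist())
E
python3 t.py
```

```text
Traceback (most recent call last):
  File "t.py", line 12, in <module>
    print('Mz',np.mean(M).round(3),'yaw',L['orientation'][2].round(2),'t',L['clock'].round(2),'F',L['force'].round(1))
                                                                          ^^^^^^^^^^^^^^^^
AttributeError: 'float' object has no attribute 'round'
```

Call:
send_rows([
  [[0,0,0,0,0,1],[0,0,0,0,0,2],[0,0,0,0,0,3],[0,0,0,0,0,3],[0,0,0,0,0,3],[0,0,0,0,0,3],[0,0,0,0,0,3],[0,0,0,0,0,3]],
])

```text
clock: 19.38
tool_pos: [0.5637, 0.0882, 0.0851]
orientation: [-180.0, 0.0, -104.5]
force: [4.6, -1.5, -2.6]
opening: 0.0251
gripper_force: 30.0
```

```bash
python3 t.py; python3 o.py|tail -8
```

```text
999
[[  0   0   0   0   0   0   7  13   0   0]
 [  0   4  10  12   7   0  71  80   0   0]
 [  0   5   3   5   9   0  95  73   7   0]
 [  0   8   0   0   9   0  93  35   0   0]
 [  0  10   0   0  11   0 103  77   9   0]
 [  0   4   8  10   7   0  67  75   0   0]
 [  0   0   0   0   0   0   0   4   0   7]]Traceback (most recent call last):
  File "t.py", line 12, in <module>
    print('Mz',np.mean(M).round(3),'yaw',L['orientation'][2].round(2),'t',L['clock'].round(2),'F',L['force'].round(1))
                                                                          ^^^^^^^^^^^^^^^^
AttributeError: 'float' object has no attribute 'round'
```

```bash
sed -i "s/L\['clock'\].round(2)/round(L['clock'],2)/" t.py; python3 t.py; python3 -c "
import numpy as np
for im in np.load('hist.npy'):
    print(im[223:230,240:258].mean(0).round(0).tolist(),im[220:232,296:304].mean(0).round(0).tolist())"
```

```text
Mz 0.108 yaw -104.48 t 19.88 F [ 4.6 -0.2 -2.2]
block shift -0.001 bed ref -0.029
quill [87.0, 83.0, 101.0, 96.0, 156.0, 196.0, 196.0, 164.0, 97.0, 136.0, 182.0, 166.0, 109.0, 183.0, 237.0, 222.0, 198.0, 219.0]
fence [220.0, 220.0, 211.0, 156.0, 77.0, 108.0, 121.0, 120.0]
[87.0, 83.0, 100.0, 96.0, 156.0, 196.0, 196.0, 164.0, 97.0, 150.0, 192.0, 164.0, 102.0, 193.0, 242.0, 223.0, 193.0, 219.0] [220.0, 220.0, 211.0, 156.0, 77.0, 108.0, 120.0, 120.0]
[86.0, 83.0, 101.0, 96.0, 155.0, 195.0, 196.0, 165.0, 98.0, 135.0, 182.0, 166.0, 110.0, 183.0, 237.0, 222.0, 198.0, 219.0] [220.0, 220.0, 211.0, 156.0, 76.0, 108.0, 121.0, 119.0]
[87.0, 83.0, 101.0, 96.0, 156.0, 196.0, 196.0, 164.0, 97.0, 136.0, 182.0, 166.0, 109.0, 183.0, 237.0, 222.0, 198.0, 219.0] [220.0, 220.0, 211.0, 156.0, 77.0, 108.0, 121.0, 120.0]
```

Call:
send_rows([
  [[0,0,0,0,0,-1],[0,0,0,0,0,-2],[0,0,0,0,0,-2],[0,0,0,0,0,-2],[0,0,0,0,0,-2],[0,0,0,0,0,-2]],
])

```text
clock: 20.38
tool_pos: [0.5636, 0.0882, 0.0851]
orientation: [-180.0, 0.0, -102.5]
force: [5.1, -0.7, -2.4]
opening: 0.025
gripper_force: 30.0
```

```bash
python3 t.py
```

```text
Mz -0.118 yaw -102.51 t 20.63 F [ 5.2 -1.2 -2.5]
block shift 0.009 bed ref -0.011
quill [87.0, 84.0, 100.0, 95.0, 156.0, 196.0, 196.0, 164.0, 98.0, 144.0, 186.0, 167.0, 109.0, 190.0, 240.0, 222.0, 197.0, 219.0]
fence [220.0, 220.0, 211.0, 156.0, 77.0, 108.0, 120.0, 120.0]
```

Call:
send_rows([
  [[0,0,0,0,0,1],[0,0,0,0,0,2]],
])

```text
clock: 20.8
tool_pos: [0.5636, 0.0882, 0.0851]
orientation: [-180.0, 0.0, -104.5]
force: [4.3, -0.7, -1.3]
opening: 0.025
gripper_force: 30.0
```

```bash
python3 -c "
from h import *
for k in range(8):
    o=ctrl.get_obs();print(round(o['clock'],2),o['moment'].round(3),o['orientation'][2].round(2));ctrl.snapshot('top')"
```

```text
20.8 [-0.38 -1.76  0.19] -104.52
20.85 [-0.434 -1.756  0.178] -104.61
20.9 [-0.426 -1.767  0.098] -104.52
20.95 [-0.409 -1.768  0.181] -104.5
21.0 [-0.427 -1.773  0.134] -104.49
21.05 [-0.377 -1.752  0.132] -104.49
21.1 [-0.369 -1.765  0.112] -104.48
21.15 [-0.381 -1.768  0.154] -104.49
```

Call:
send_rows([
  [[0,0,0,0,0,2],[0,0,0,0,0,4],[0,0,0,0,0,5],[0,0,0,0,0,5],[0,0,0,0,0,5],[0,0,0,0,0,5],[0,0,0,0,0,5]],
])

```text
clock: 21.78
tool_pos: [0.5637, 0.0882, 0.0851]
orientation: [-180.0, 0.0, -109.5]
force: [5.1, -1.8, -2.3]
opening: 0.0249
gripper_force: 30.0
```

```bash
python3 t.py
```

```text
Mz 0.109 yaw -109.48 t 22.03 F [ 5.  -1.  -2.9]
block shift 0.1 bed ref -0.061
quill [86.0, 83.0, 101.0, 96.0, 156.0, 196.0, 196.0, 169.0, 106.0, 120.0, 165.0, 162.0, 111.0, 123.0, 212.0, 240.0, 231.0, 218.0]
fence [221.0, 221.0, 218.0, 178.0, 83.0, 108.0, 120.0, 120.0]
```

Call:
send_rows([
  [[0,0,0,0,0,2],[0,0,0,0,0,4],[0,0,0,0,0,5],[0,0,0,0,0,5],[0,0,0,0,0,5],[0,0,0,0,0,5],[0,0,0,0,0,5]],
])

```text
clock: 22.62
tool_pos: [0.5636, 0.0882, 0.0851]
orientation: [-180.0, 0.0, -114.5]
force: [5.9, -1.8, -1.9]
opening: 0.0249
gripper_force: 30.0
```

```bash
python3 t.py
```

```text
Mz 0.112 yaw -114.49 t 22.87 F [ 5.2 -1.6 -2.9]
block shift 0.269 bed ref -0.098
quill [87.0, 83.0, 101.0, 96.0, 157.0, 197.0, 196.0, 173.0, 114.0, 102.0, 157.0, 172.0, 127.0, 90.0, 201.0, 244.0, 229.0, 206.0]
fence [220.0, 221.0, 221.0, 192.0, 101.0, 108.0, 121.0, 120.0]
```

Call:
send_rows([
  [[0,0,0,0,0,2],[0,0,0,0,0,4],[0,0,0,0,0,5],[0,0,0,0,0,5],[0,0,0,0,0,5],[0,0,0,0,0,5],[0,0,0,0,0,5]],
])

```text
clock: 23.45
tool_pos: [0.5637, 0.0882, 0.0851]
orientation: [-180.0, 0.0, -119.5]
force: [5.4, -1.2, -2.3]
opening: 0.0254
gripper_force: 30.0
```

```bash
python3 t.py
```

```text
Mz 0.121 yaw -119.48 t 23.7 F [ 5.4 -1.2 -1.2]
block shift 0.464 bed ref -0.215
quill [87.0, 83.0, 100.0, 96.0, 156.0, 196.0, 196.0, 195.0, 163.0, 99.0, 152.0, 192.0, 162.0, 100.0, 190.0, 242.0, 225.0, 196.0]
fence [220.0, 221.0, 221.0, 200.0, 132.0, 108.0, 121.0, 120.0]
```

Call:
send_rows([
  [[0,0,0,0,0,2],[0,0,0,0,0,4],[0,0,0,0,0,5],[0,0,0,0,0,5],[0,0,0,0,0,5],[0,0,0,0,0,5],[0,0,0,0,0,5]],
])

```text
clock: 24.28
tool_pos: [0.5637, 0.0882, 0.0851]
orientation: [-180.0, 0.0, -124.5]
force: [5.2, -1.0, -1.9]
opening: 0.0249
gripper_force: 30.0
```

```bash
python3 t.py
```

```text
Mz 0.117 yaw -124.49 t 24.53 F [ 5.4 -1.1 -2.6]
block shift 1.034 bed ref -0.209
quill [87.0, 83.0, 101.0, 96.0, 156.0, 197.0, 196.0, 196.0, 167.0, 101.0, 128.0, 174.0, 167.0, 111.0, 153.0, 226.0, 235.0, 221.0]
fence [220.0, 221.0, 221.0, 212.0, 170.0, 112.0, 121.0, 121.0]
```

Call:
send_rows([
  [[0,0,0,0,0,2],[0,0,0,0,0,4],[0,0,0,0,0,5],[0,0,0,0,0,5],[0,0,0,0,0,5],[0,0,0,0,0,5],[0,0,0,0,0,5]],
])

```text
clock: 25.12
tool_pos: [0.5637, 0.0882, 0.0851]
orientation: [-180.0, 0.0, -129.5]
force: [5.2, -1.4, -2.2]
opening: 0.0248
gripper_force: 30.0
```

```bash
python3 t.py
```

```text
Mz 0.125 yaw -129.49 t 25.37 F [ 5.1 -2.1 -2.5]
block shift 0.813 bed ref 0.055
quill [87.0, 83.0, 101.0, 96.0, 157.0, 197.0, 197.0, 196.0, 181.0, 133.0, 100.0, 157.0, 173.0, 125.0, 104.0, 206.0, 244.0, 234.0]
fence [220.0, 220.0, 221.0, 219.0, 192.0, 116.0, 121.0, 120.0]
```

Call:
send_rows([
  [[0,0,0,0,0,2],[0,0,0,0,0,4],[0,0,0,0,0,5],[0,0,0,0,0,5],[0,0,0,0,0,5],[0,0,0,0,0,5],[0,0,0,0,0,5]],
])

```text
clock: 25.95
tool_pos: [0.5637, 0.0882, 0.0851]
orientation: [-180.0, 0.0, -134.5]
force: [4.7, -1.4, -2.6]
opening: 0.0252
gripper_force: 30.0
```

```bash
python3 t.py
```

```text
Mz 0.146 yaw -134.48 t 26.2 F [ 5.4 -1.2 -3. ]
block shift 0.813 bed ref -0.012
quill [85.0, 83.0, 100.0, 96.0, 157.0, 197.0, 197.0, 196.0, 192.0, 157.0, 98.0, 151.0, 169.0, 125.0, 104.0, 206.0, 244.0, 234.0]
fence [220.0, 220.0, 221.0, 219.0, 191.0, 116.0, 121.0, 120.0]
```

Call:
send_rows([
  [[0,0,0,0,0,2],[0,0,0,0,0,4],[0,0,0,0,0,5],[0,0,0,0,0,5],[0,0,0,0,0,5],[0,0,0,0,0,5],[0,0,0,0,0,5]],
])

```text
clock: 26.78
tool_pos: [0.5637, 0.0882, 0.0851]
orientation: [-180.0, 0.0, -139.5]
force: [5.6, -1.8, -3.1]
opening: 0.0247
gripper_force: 30.0
```

```bash
python3 t.py; python3 o.py|tail -8
```

```text
Mz 0.18 yaw -139.48 t 27.03 F [ 5.4 -2.  -2.9]
block shift 1.039 bed ref -0.024
quill [77.0, 82.0, 100.0, 96.0, 157.0, 197.0, 197.0, 196.0, 197.0, 167.0, 102.0, 140.0, 159.0, 125.0, 104.0, 205.0, 244.0, 234.0]
fence [220.0, 220.0, 221.0, 219.0, 191.0, 116.0, 120.0, 120.0]
377
[[ 0  0  0  0  0  0  0  0  0  0]
 [ 0  5 11 12 12 13  6  0 22 32]
 [ 0  8  3  3  4  4 13  0  4  2]
 [ 0 10  0  0  0  0  8  0 11 15]
 [ 0  6  0  0  0  0 10  0 36 41]
 [ 0  5 10 11 10 11  8  0  1  4]
 [ 0  0  0  0  0  0  0  0  4  3]]
```

Call:
send_rows([
  [[0,0,0,0,0,1],[0,0,0,0,0,2],[0,0,0,0,0,3],[0,0,0,0,0,3],[0,0,0,0,0,3],[0,0,0,0,0,3],[0,0,0,0,0,3]],
])

```text
clock: 27.62
tool_pos: [0.5637, 0.0882, 0.0851]
orientation: [-180.0, 0.0, -142.5]
force: [5.3, -1.3, -2.2]
opening: 0.0247
gripper_force: 30.0
```

```bash
python3 t.py; python3 o.py|tail -8
```

```text
Mz 0.222 yaw -142.47 t 27.87 F [ 5.3 -2.2 -2.2]
block shift 1.101 bed ref 0.025
quill [71.0, 78.0, 99.0, 96.0, 156.0, 197.0, 196.0, 196.0, 197.0, 171.0, 109.0, 131.0, 152.0, 125.0, 104.0, 205.0, 244.0, 234.0]
fence [220.0, 220.0, 221.0, 219.0, 191.0, 116.0, 121.0, 120.0]
255
[[ 0  0  0  0  0  0  0  0  0  0]
 [ 0  4 12 13 13 13  6  0  0  0]
 [ 0  9  4  4  2  6 11  0  0  4]
 [ 0  9  0  0  0  0 12  0 11 15]
 [ 0  7  0  0  0  0  9  0  0  2]
 [ 0  6 11 12 12 13  8  0  0  0]
 [ 0  0  0  0  0  0  0  0  0  8]]
```

Call:
send_rows([
  [[0,0,0,0,0,0],[0,0,0,0,0,0],[0,0,0,0,0,0],[0,0,0,0,0,0],[0,0,0,0,0,0],[0,0,0,0,0,0],[0,0,0,0,0,0],[0,0,0,0,0,0]],
], fingers=1)

```text
clock: 28.53
tool_pos: [0.5635, 0.0882, 0.085]
orientation: [180.0, -0.0, -142.4]
force: [-0.1, -0.3, 0.2]
opening: 0.0729
gripper_force: 0.0
```

Call:
send_rows([
  [[0,0,-2,0,0,0],[0,0,-5,0,0,0],[0,0,-8,0,0,0],[0,0,-11,0,0,0],[10,0,-12,0,0,0],[14,0,-12,0,0,0],[14,0,-12,0,0,0],[14,0,-12,0,0,0]],
])

```text
clock: 29.2
tool_pos: [0.4485, 0.0005, 0.2053]
orientation: [179.9, -0.0, -142.5]
force: [-1.2, 0.7, -0.4]
opening: 0.0878
gripper_force: 0.0
```

```bash
python3 t.py; python3 o.py|tail -8; python3 -c "
import cv2,numpy as np
a=cv2.imread('pics/top0.png')[205:250,205:310];b=np.load('last.npy')[205:250,205:310,::-1]
f=lambda i:cv2.resize(i,(700,300),interpolation=cv2.INTER_CUBIC)
cv2.imwrite('pics/c8.png',np.vstack([f(a),f(b)]))"
```

```text
Mz 0.018 yaw -142.41 t 29.45 F [-0.   0.   0.3]
block shift 1.677 bed ref 0.022
quill [82.0, 75.0, 70.0, 67.0, 66.0, 65.0, 64.0, 62.0, 63.0, 63.0, 62.0, 63.0, 63.0, 63.0, 62.0, 64.0, 72.0, 86.0]
fence [218.0, 219.0, 219.0, 218.0, 189.0, 114.0, 118.0, 118.0]
427
[[0 0 0 0 0 0 0 0 0 0]
 [0 0 0 0 0 0 0 0 0 0]
 [0 0 0 0 0 0 0 0 0 0]
 [0 0 0 0 0 0 0 0 0 0]
 [0 0 0 0 0 0 0 0 0 0]
 [0 0 0 0 0 0 0 0 0 0]
 [0 0 0 0 0 0 0 0 0 0]]
```

View pics/c8.png

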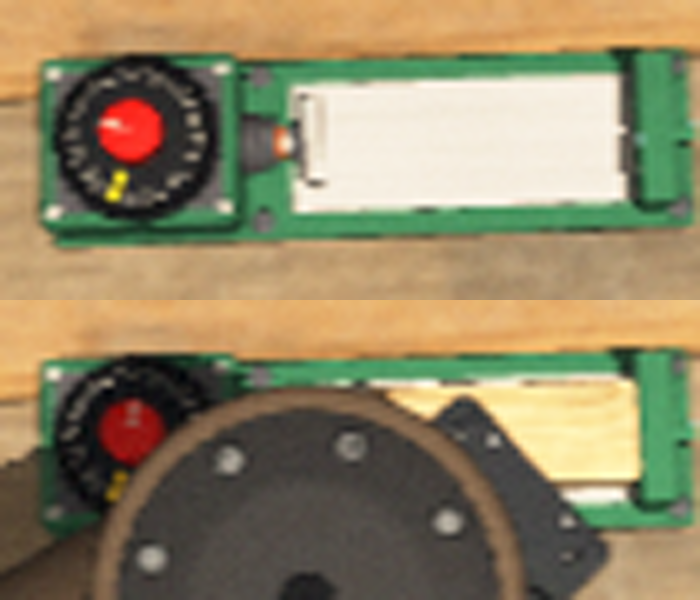

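Call:
send_rows([
  [[-19,17,0,0,0,0],[-19,17,0,0,0,0],[-19,17,0,0,0,0],[-19,17,0,0,0,0],[-19,17,0,0,0,0],[-19,17,0,0,0,0],[-19,17,0,0,0,0],[-19,17,0,0,0,0]],
])

```text
clock: 30.12
tool_pos: [0.5, 0.2567, 0.2034]
orientation: [-180.0, -0.1, -142.2]
force: [0.2, 0.1, 0.1]
opening: 0.0877
gripper_force: 0.0
```

```bash
python3 t.py; python3 o.py|tail -8
```

```text
Mz 0.009 yaw -142.46 t 30.37 F [0.5 0.4 0.5]
block shift 1.106 bed ref -0.01
quill [82.0, 78.0, 96.0, 91.0, 150.0, 191.0, 191.0, 190.0, 190.0, 164.0, 104.0, 125.0, 146.0, 119.0, 99.0, 198.0, 241.0, 229.0]
fence [215.0, 216.0, 216.0, 214.0, 185.0, 110.0, 115.0, 115.0]
272
[[ 0  0  0  0  0  0  0  0  0  0]
 [ 0  5 14  9 11  9  6  0  0  0]
 [ 0  8  6  8  6  8 11  0  2  2]
 [ 0 10  0  0  0  3 11  0  5 13]
 [ 0  6  1  4  2  3 12  0  0  2]
 [ 0  5 11 14 10 12 10  0  0  0]
 [ 0  0  0  0  0  0  0  0  0  8]]
```

The quill, pad and block sit exactly as they did before I let go, and the orange band is swallowed, so the nip held.

```bash
python3 -c "
from plant import ctrl
print(ctrl.close_job())"
```

```text
the job is handed in; nothing more can be done
None
```

The job is handed in at about 30 s, with no verdict returned: the block is against the fence at an estimated 10 N (from the knob moment and the swallowed orange band), the dial ring's mark looks unmoved, and the gripper is clear.

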